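# Sweep foam offcuts into the dustpan

### The arm

A 6-joint arm with a two-finger parallel gripper is mounted at the origin on a cart in front of the work surface, level with it; the furniture and walls round the work are solid. World frame = base frame: x ahead of the robot, y to its left, z up, the work surface at z = 0. Lengths are in m, angles in rad, forces in N, time in s.
With the tool pointing down it reaches from about 0.35 to 0.975 m from the base axis. Payload 4.9 kg.
Tool frame: the origin (TCP) lies on the centre line of the jaws, within the pads' length; the fingertips stand manip.tip_reach ahead of it and the grasp point (between the pads) is the TCP (manip.tip_reach is the distance from the TCP to the fingertips, in m); z points along the fingers, y is the line along which they close (so a half turn about z gives the same grasp; the last joint's range is limited). The gripper opens to 85 mm and grips with 20 to 120 N. Pads are 22 mm wide; open, the fingers measure 114 mm over their backs; the gripper's body (76 mm by 85 mm) begins 54 mm behind the grasp point. The pads swing forward as they close: fully open they stand 13 mm farther back than shut.
Start: joints at [-0.119, 0.053, 1.613, -0, 1.476, -0.119], TCP at [0.625, 0, 0.216] pointing down, gripper open.
Joint ranges: [-3.01, 3.01], [-1.01, 2.22], [0.06, 2.58], [-1.02, 4.17], [0.09, 2.62], [-3.14, 3.14]. Speed limits (rad/s): [2.57, 2.57, 3.14, 3.14, 3.14, 3.14].

### API

Orientations are given as a unit quaternion [w, x, y, z].
In Python, from plant import manip gives the robot as it stands. The module is installed in compiled form; this text tells all that it offers.
- The arm moves only by the tool move_arm, never from a script. Its argument "rows" is a list of rows, each a list of 7 numbers: the shift along the tool's x, y, z in cm, then the turn, a rotation vector about the tool's x, y, z in degrees, then the opening, from -1 (shut) to 1 (fully open). In form: [[tx, ty, tz, ax, ay, az, jaw], ...]. A call has 1 to 20 rows; each row shifts and turns the commanded pose from where the row before left it, along the tool's axes as they then stand; what a row does not reach is not made up. A row lasts 1/12 s, in which the tool goes at most 41.7 mm and 7.16 degrees, less where a joint would pass 70% of its speed; a pose out of reach is approached as far as the arm can. A call is refused whole if a number of a shift passes 4.17 or a number of a turn 7.16, either way. A call with a gripper value outside its range is refused whole. The fingers move at their own pace and stop on an object; the grip force is fixed at half the most. Time passes only in rows, so rows that do not move let the fingers close. It gives the time, the measured TCP pose, the force, the opening and the grip force at its end, in the units of the state.
- manip.state(): the state, without advancing time (a new reading comes with each control period).
- manip.grab_frame(name): name is "scene" or "side" or "wrist"; returns a dict with "img" (384x512x3 uint8, blue, green, red), "mtx" (3x3 intrinsics, pixels), "k1" (the pictures are not rectified: a ray, as slopes to the right and down, at radius r is drawn at 1 + k1 r^2 times it, then the intrinsics apply), "R" (3x3) and "t" (3): a world point X has camera coordinates R X + t. Camera axes: x right, y down, z forward; pixel columns grow to the right and rows downward; lengths in m; the calibration is good to about 2 mm. A picture is of the moment at which its call begins. There is no depth.
- manip.job_done(): hands the job in; it is judged then, once.
The state is a dict: "time": time; "joint_pos": joint angles; "joint_vel": joint speeds; "joint_efforts": joint torques, N m; "tool_pos": TCP position; "tool_rot": TCP orientation; "contact_force": force on the tool from outside, world axes, zero at the start; "ft_torque": the same for the moment, N m; "gripper_width": opening from 0.0 (shut) to 1.0 (fully open); "grasp_force": force on a finger pad.
Only numpy, scipy, OpenCV 4.12 (cv2) and the standard library are available. Lean on these libraries where they do the work, as an engineer would, in place of code of your own. Each camera call takes 0.05 s, during which the arm holds its last target. There are 200 camera calls.

### The job

Clear the bench: with the fingertips, sweep the two broken foam offcuts that lie in the open in front of the grey dustpan over its sloping lip and right into the pan, so that each piece is clear of the lip and lies flat on the pan floor, not on top of the other. Only push them along the surface, never pinch or lift them, and leave the vial that stands by itself and the small mesh-lid box alone; the foam stack at the back of the bench is not part of the job.

Things in the scene. Friction and masses are not known exactly. Their poses are not given: they have to be found in the camera images.
- dustpan: grey dustpan, fixed, mouth towards its own -y (robot's right, +-0.28 rad). Inside 240 mm (x) by 147 mm (y), floor 2 mm thick. Walls 4 mm thick, 28 mm high at the sides, 40 mm at the rear. Lip slopes from the bench at y = -85 mm to the floor at y = -67 mm, where the side walls start, flared 45 deg out to 280 mm at the lip's edge; back wall at y = +80 mm. Origin: bench level, middle.
- pan_mouth (a point): point on the pan floor, middle of the mouth, at the top of the lip; y points into the pan (back wall at y = +147 mm), x along the mouth (side walls at -120 and +120 mm), z up
- pan_floor (a point): middle of the pan floor, 73.5 mm in from the top of the lip; same axes
- offcut_square: white bead-foam offcut, squarish, 66 x 74 mm (x, y) and 20 mm thick. Origin: centre of its underside; z up. The edges are broken and slope a little. It slides on the bench and turns easily when pushed off-centre; about 0.025 to 0.055 kg.
- offcut_long: white bead-foam offcut, oblong, 53 x 70 mm (x, y) and 19 mm thick. Origin: centre of its underside; z up. The edges are broken and slope a little. It slides on the bench and turns easily when pushed off-centre; about 0.025 to 0.055 kg.
- loose_vial: bystander: glass specimen vial with a black cap standing alone, 16 mm diameter, 51 mm high, easily tipped. Origin: centre of its underside
- mesh_box: bystander: small white box with a mesh window in its lid, 38 x 38 x 38 mm. Origin: centre of its underside

How it is judged:
By the outcome, as a careful person would: the job done as asked, in the order asked, and still so for the second after the job is handed in, with the robot touching nothing.
It also fails if it takes over 64 s, if anything falls off the work surface, if the arm or the gripper's body presses on something with over 40 N, if the wrist force passes 120 N, or if a joint passes its speed limit or range.

## Working session

There is one attempt and no reset: what is moved stays moved. The work goes in short steps, Python scripts to look and compute and a tool call to move; the robot and the scene stay as the last step left them, time stands still between calls to the robot, and variables do not carry over. Pictures are saved under pics/ and viewed, at most 10 in all, crops included, and the job is handed in when it is done.

Besides the shell and the picture viewer there is one more tool, called after "Emit:" by a JSON object that holds its "api" and its "payload". move_arm: Moves the arm, as the interface text tells. Its arguments: {"type":"object","properties":{"rows":{"type":"array","items":{"type":"array","items":{"type":"number"}}}},"required":["rows"]}

```bash
mkdir -p pics; cat > h.py <<'E'
import numpy as np, cv2
from plant import manip
def grab(n,save=None):
    f=manip.grab_frame(n)
    if save: cv2.imwrite('pics/'+save,f['img'])
    return f
def dist(f): return np.array([f['k1'],0,0,0,0.])
def ray(f,px):
    u=cv2.undistortPoints(np.float64(px).reshape(-1,1,2),f['mtx'],dist(f)).reshape(-1,2)
    d=np.c_[u,np.ones(len(u))]@f['R']; return -f['R'].T@f['t'],d
def onplane(f,px,z):
    c,d=ray(f,px); return c+d*((z-c[2])/d[:,2])[:,None]
def proj(f,X):
    return cv2.projectPoints(np.float64(X).reshape(-1,1,3),cv2.Rodrigues(f['R'])[0],f['t'],f['mtx'],dist(f))[0].reshape(-1,2)
E
python3 - <<'E'
from h import *
print(manip.tip_reach,manip.state())
a=grab('scene','a.png')['img'];b=grab('side','b.png')['img'];c=grab('wrist','c.png')['img']
for n in('scene','side','wrist'):
    f=manip.grab_frame(n);print(n,-f['R'].T@f['t'])
E
```

```text
0.019 {'time': 0.0, 'joint_pos': array([-1.19014977e-01,  5.33591048e-02,  1.61429406e+00, -1.18694535e-05,
        1.47600967e+00, -1.19003679e-01]), 'joint_vel': array([ 0.00119795,  0.00049135,  0.00023665, -0.00033023, -0.00046106,
        0.00011138]), 'joint_efforts': array([ 2.70554956e-04, -3.93670499e+01, -3.70175600e+01, -1.62778279e-04,
        6.93513779e-03, -6.06393527e-06]), 'tool_pos': array([6.24341332e-01, 6.63050704e-05, 2.14261632e-01]), 'tool_rot': array([-8.09990475e-04,  7.07109995e-01,  7.07102810e-01, -6.44486299e-04]), 'contact_force': array([ 0.3488983 ,  0.72564561, -0.09228089]), 'ft_torque': array([ 0.0263273 ,  0.10008079, -0.00154127]), 'grasp_force': 0.0, 'gripper_width': 1.0023060967041453}
scene [0.0059179  0.5474044  0.48527938]
side [ 0.1442868  -0.621193    0.40108148]
wrist [0.62456005 0.08089464 0.37314522]
```

View pics/a.png

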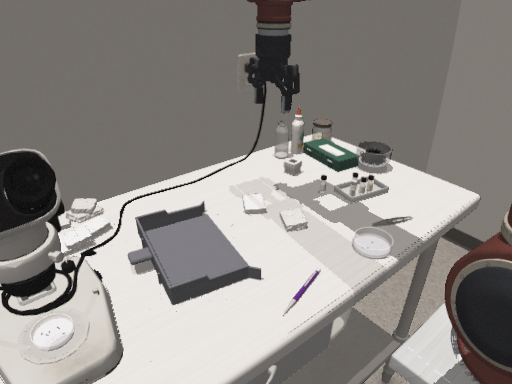

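View pics/b.png

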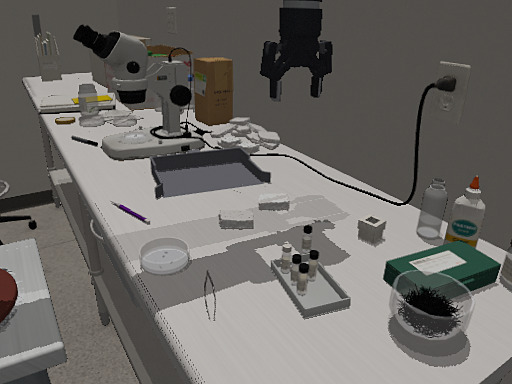

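The scene view shows the pan at about (190,250), the offcuts at (254,203) and (293,218), the vial at (323,184) and the box at (292,167). The side view shows the offcuts at (236,219) and (274,201), the pan mouth at y≈185, the vial at (307,238) and the box at (371,228).

View pics/c.png

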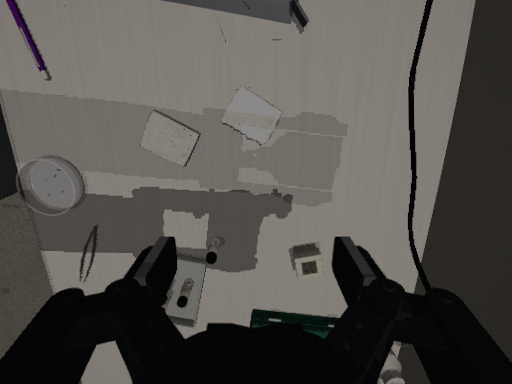

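```bash
python3 - <<'E'
from h import *
a=grab('scene');b=grab('side')
def tri(pa,pb):
    c1,d1=ray(a,[pa]);c2,d2=ray(b,[pb]);d1=d1[0];d2=d2[0]
    s=np.linalg.lstsq(np.c_[d1,-d2],c2-c1,rcond=None)[0]
    p,q=c1+s[0]*d1,c2+s[1]*d2
    return ((p+q)/2).round(3),np.linalg.norm(p-q).round(4)
for n,pa,pb in[('off near',(293,214),(236,214)),('off far',(254,200),(274,197)),('vialtop',(323,178),(307,229)),('box',(293,163),(371,220))]:print(n,tri(pa,pb))
print('lip ends scene',onplane(a,[(258,277),(203,205)],0.015), 'side',onplane(b,[(158,193),(269,184)],0.0))
for n,f,s in(('A',a,(120,140,300,300)),('B',b,(140,140,400,270))):
    x0,y0,x1,y1=s; 
    cv2.imwrite(f'pics/{n}crop.png',cv2.resize(f['img'][y0:y1,x0:x1],None,fx=3 if n=='B' else 3,fy=3,interpolation=cv2.INTER_CUBIC))
E
```

```text
off near (array([0.512, 0.024, 0.019]), np.float64(0.0025))
off far (array([0.622, 0.053, 0.019]), np.float64(0.0012))
vialtop (array([ 0.564, -0.132,  0.044]), np.float64(0.0021))
box (array([ 0.701, -0.154,  0.034]), np.float64(0.0068))
lip ends scene [[0.40316058 0.21853343 0.015     ]
 [0.68433495 0.16235356 0.015     ]] side [[0.42371823 0.23609858 0.        ]
 [0.67844054 0.15547367 0.        ]]
```

The wrist view (up = +y, right = +x) shows the offcuts at (170,138) and (252,115), the pan lip from (165,0) to (307,20), the vial at (213,250) and the box at (308,260). I'll move toward the pan for a better look.

Emit:
{"api": "move_arm", "payload": {"rows": [[3, -2, 0, 0, 0, 0, -1], [3, -2, 0, 0, 0, 0, -1], [3, -2, 0, 0, 0, 0, -1], [3, -2, 0, 0, 0, 0, -1], [0, 0, 0, 0, 0, 0, -1], [0, 0, 0, 0, 0, 0, -1], [0, 0, 0, 0, 0, 0, -1]]}}

```text
time: 0.98
tool_pos: [0.5453, 0.1198, 0.2157]
tool_rot: [0.0, 0.707, 0.707, 0.0]
contact_force: [0.2, -0.4, 0.5]
gripper_width: 0.008
grasp_force: 0.0
```

```bash
python3 - <<'E'
from h import *
f=grab('wrist','d.png');s=manip.state();print(s['tool_pos'],s['gripper_width'],s['contact_force'])
E
```

```text
[0.54553045 0.11932598 0.21567538] -0.0001895406257703784 [ 1.07837466 -0.03195628 -0.71910944]
```

View pics/d.png

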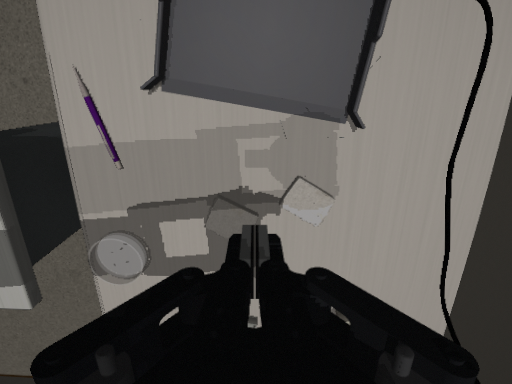

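The pan mouth is clear: the lip edge runs from (155,90) to (350,122), the flare tips are at (145,88) and (362,127), and the far offcut is at (308,202).

```bash
python3 - <<'E'
from h import *
f=grab('wrist')
P=onplane(f,[(163,91),(346,121)],0.0);print('lip edge',P.round(3))
d=P[1]-P[0];th=np.arctan2(d[1],d[0]);print('th',th,np.linalg.norm(d))
ct=onplane(f,[(145,88),(362,127)],0.002);m=ct.mean(0);print('tips',ct.round(3),'len',np.linalg.norm(ct[1]-ct[0]),np.arctan2(*(ct[1]-ct[0])[1::-1]))
ex=np.array([np.cos(th),np.sin(th)]);ey=np.array([-ex[1],ex[0]])
print('far(d)',onplane(f,[(304,178),(334,196),(318,226),(282,204)],0.015).round(3))
# old view pose: take camera pose shift from c.png state
f0=dict(f);
c=-f['R'].T@f['t']; c0=np.array([0.62456005,0.08089464,0.37314522]); f0['t']=-f['R']@c0
for n,q in(('near',[(155,111),(199,132),(185,165),(140,145)]),('far',[(242,87),(282,112),(264,144),(222,118)])):
    w=onplane(f0,q,0.015);print(n,w[:,:2].round(3).tolist(),w.mean(0).round(3),np.linalg.norm(np.diff(w,axis=0),axis=1).round(3))
print('vial base',onplane(f0,[(217,238)],0.0),'box',onplane(f0,[(308,268)],0.038),onplane(f0,[(295,248),(318,243)],0.0))
E
```

```text
lip edge [[0.426 0.205 0.   ]
 [0.669 0.166 0.   ]]
th -0.1578023281344943 0.24559805019093275
tips [[0.404 0.208 0.002]
 [0.691 0.158 0.002]] len 0.2913523672481089 -0.17300584047077638
far(d) [[0.614 0.09  0.015]
 [0.658 0.064 0.015]
 [0.638 0.017 0.015]
 [0.585 0.052 0.015]]
near [[0.498, 0.061], [0.553, 0.034], [0.531, -0.01], [0.473, 0.017]] [0.514 0.025 0.015] [0.061 0.049 0.064]
far [[0.61, 0.089], [0.66, 0.059], [0.638, 0.018], [0.583, 0.052]] [0.623 0.054 0.015] [0.059 0.047 0.064]
vial base [[ 0.56721506 -0.13014674  0.        ]] box [[ 0.70234138 -0.15790552  0.038     ]] [[ 0.68836311 -0.14793532  0.        ]
 [ 0.72378242 -0.13918639  0.        ]]
```

Emit:
{"api": "move_arm", "payload": {"rows": [[-2.8, 1.55, 0, 0, 0, 0, -0.5], [-2.8, 1.55, 0, 0, 0, 0, -0.5], [-2.8, 1.55, 0, 0, 0, 0, -0.5], [-2.8, 1.55, 0, 0, 0, 0, -0.5], [-2.8, 1.55, 0, 0, 0, 0, -0.5], [0, 0, 3.5, 0, 0, 0, -0.5], [0, 0, 3.5, 0, 0, 0, -0.5], [0, 0, 3.5, 0, 0, 0, -0.5], [0, 0, 3.5, 0, 0, 0, -0.5], [0, 0, 3, 0, 0, 0, -0.5], [0, 0, 0, 0, 0, 0, -0.5], [0, 0, 0, 0, 0, 0, -0.5]]}}

```text
time: 2.08
tool_pos: [0.621, -0.0209, 0.0434]
tool_rot: [-0.002, 0.708, 0.707, -0.001]
contact_force: [0.4, 0.1, 0.7]
gripper_width: 0.25
grasp_force: 0.0
```

```bash
python3 - <<'E'
from h import *
f=grab('side');g=grab('wrist');s=manip.state();p=s['tool_pos'];print(p,s['gripper_width'],s['contact_force'])
print(proj(f,[p,p-[0,0,.019],[p[0],p[1],0]]))
cv2.imwrite('pics/e.png',np.hstack([cv2.resize(f['img'][130:280,200:330],(520,600)),cv2.resize(g['img'][:,130:370],(280,448))[:, :].copy() if 0 else np.vstack([cv2.resize(g['img'][100:384,120:400],(280,284)),np.zeros((316,280,3),np.uint8)])]))
E
```

```text
[ 0.62441868 -0.02091922  0.04794222] 0.24654011115185176 [0.32278442 0.74518155 1.04411557]
[[295.91152839 197.28659323]
 [295.3342503  205.7216077 ]
 [294.47015283 218.27369238]]
```

View pics/e.png

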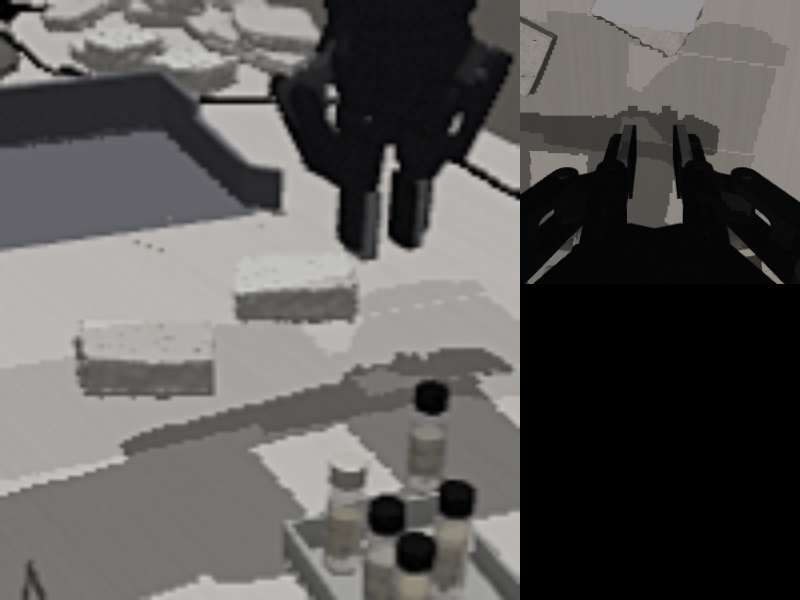

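The side crop shows the fingertips at about (296,194), higher than I predicted. The offcuts are unmoved. I'll check this numerically with a second view.

```bash
python3 - <<'E'
from h import *
for n in('side','scene'):
    f=grab(n);p=manip.state()['tool_pos']
    print(n,p,[proj(f,[[p[0],p[1],z]])[0].round(1).tolist() for z in(.05,.03,.01)])
    u,v=proj(f,[[.6225,-.021,.045]])[0].astype(int)
    m=(f['img'].max(2)<70).astype(np.uint8)
    for c in range(u-14,u+16,2):
        col=np.where(m[v-30:v+20,c])[0]; print(c,(col.max()+v-30) if len(col) else None,end='; ')
    print()
    cv2.imwrite(f'pics/f_{n}.png',cv2.resize(f['img'][v-50:v+40,u-50:u+50],(400,360)))
cv2.imwrite('pics/f.png',np.hstack([cv2.imread('pics/f_side.png'),cv2.imread('pics/f_scene.png')]))
E
```

```text
side [ 0.62496748 -0.02081648  0.04878248] [[296.2, 196.3], [295.6, 205.2], [294.9, 213.9]]
281 171; 283 172; 285 173; 287 188; 289 190; 291 191; 293 191; 295 190; 297 None; 299 187; 301 188; 303 189; 305 188; 307 185; 309 171; 
scene [ 0.62497892 -0.02064979  0.04896591] [[275.8, 179.6], [275.6, 186.5], [275.3, 193.2]]
262 None; 264 154; 266 154; 268 158; 270 172; 272 172; 274 172; 276 170; 278 164; 280 176; 282 175; 284 173; 286 163; 288 162; 290 161;
```

View pics/f.png

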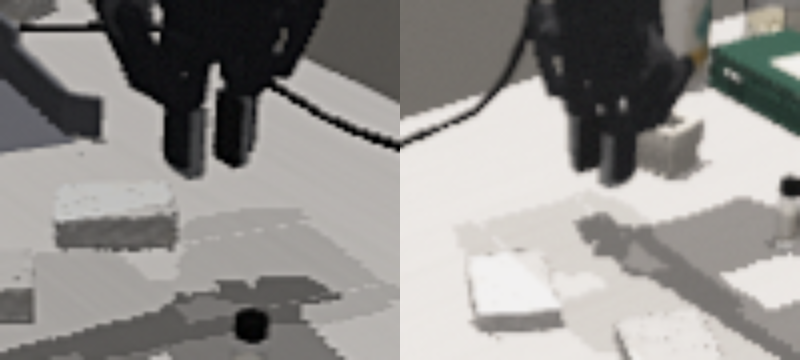

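Both views put the fingertips near z≈0.055 (side (293,192), scene (278,176)), which is above the nominal value. I'll descend 2 cm, which is safe on either reading, and check again.

Emit:
{"api": "move_arm", "payload": {"rows": [[0, 0, 1, 0, 0, 0, -0.5], [0, 0, 0.9, 0, 0, 0, -0.5], [0, 0, 0, 0, 0, 0, -0.5], [0, 0, 0, 0, 0, 0, -0.5], [0, 0, 0, 0, 0, 0, -0.5]]}}

```text
time: 2.7
tool_pos: [0.6222, -0.0199, 0.0262]
tool_rot: [-0.0, 0.707, 0.707, -0.0]
contact_force: [-0.2, 0.4, 0.2]
gripper_width: 0.247
grasp_force: 0.0
```

```bash
cat > tip.py <<'E'
from h import *
def tip():
    out=[]
    for n in('side','scene'):
        f=grab(n);p=manip.state()['tool_pos']
        u,v=proj(f,[p])[0].astype(int);m=f['img'].max(2)<70
        cols=[(np.where(m[v-30:v+20,c])[0].max(initial=-99)+v-30) for c in range(u-12,u+13)]
        i=int(np.argmax(cols));print(n,'lowest dark',u-12+i,cols[i],'tcp proj',u,v); out.append((f,(u-12+i,cols[i]+1)))
    (a,pa),(b,pb)=out;c1,d1=ray(a,[pa]);c2,d2=ray(b,[pb]);d1=d1[0];d2=d2[0]
    s=np.linalg.lstsq(np.c_[d1,-d2],c2-c1,rcond=None)[0];P,Q=c1+s[0]*d1,c2+s[1]*d2
    s=manip.state();print('tip tri',((P+Q)/2).round(4),np.linalg.norm(P-Q).round(4),'tcp',s['tool_pos'].round(4),s['contact_force'].round(1),s['time'])
tip()
E
python3 tip.py
```

```text
side lowest dark 305 225 tcp proj 294 206
scene lowest dark 279 184 tcp proj 275 188
tip tri [ 0.6364 -0.0512  0.0057] 0.0261 tcp [ 0.6226 -0.02    0.0267] [-1.3 -1.1 -0.5] 2.8
```

Emit:
{"api": "move_arm", "payload": {"rows": [[0, 0, 0.4, 0, 0, 0, -0.5], [0, 0, 0.4, 0, 0, 0, -0.5], [0, 0, 0, 0, 0, 0, -0.5], [0, 0, 0, 0, 0, 0, -0.5]]}}

```text
time: 3.13
tool_pos: [0.622, -0.0199, 0.0179]
tool_rot: [-0.0, 0.707, 0.707, -0.0]
contact_force: [0.6, 0.5, -0.0]
gripper_width: 0.254
grasp_force: 0.0
```

```bash
python3 - <<'E'
from h import *
o=[]
for n in('side','scene'):
    f=grab(n);p=manip.state()['tool_pos']
    u,v=proj(f,[p])[0].astype(int);print(n,p.round(4),u,v,manip.state()['contact_force'])
    print([proj(f,[[p[0]+dx,p[1],z]])[0].round(0).tolist() for dx in(-.015,.015) for z in (.04,.02,.0)])
    o.append(cv2.resize(f['img'][v-40:v+30,u-35:u+35],(400,400),interpolation=cv2.INTER_NEAREST))
cv2.imwrite('pics/g.png',np.hstack(o))
E
```

```text
side [ 0.6223 -0.02    0.0182] 293 210 [0.40439404 0.29792625 0.19071428]
[[289.0, 202.0], [288.0, 211.0], [287.0, 220.0], [300.0, 199.0], [300.0, 208.0], [299.0, 217.0]]
scene [ 0.6224 -0.02    0.0184] 275 190 [ 0.31886543 -0.23971442  0.29225434]
[[280.0, 186.0], [280.0, 193.0], [280.0, 199.0], [272.0, 181.0], [272.0, 188.0], [272.0, 195.0]]
```

View pics/g.png

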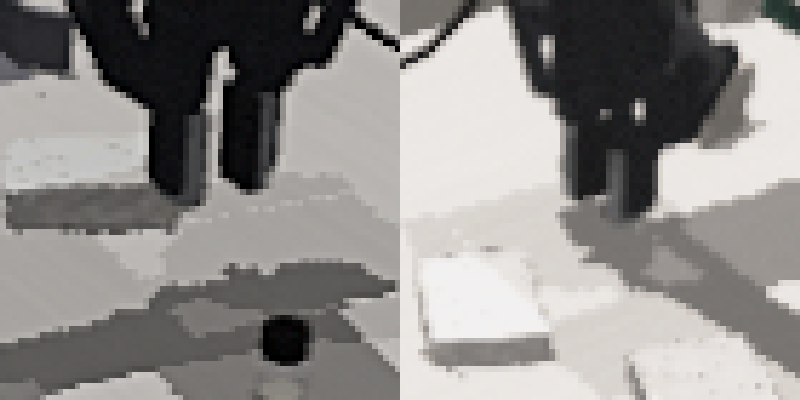

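The tips are at about z=0.031 in both views (side rows 203–206, scene rows 185–188), so they still hang clear of the bench. I'll keep descending gently and watch the force.

Emit:
{"api": "move_arm", "payload": {"rows": [[0, 0, 0.3, 0, 0, 0, -0.5], [0, 0, 0.3, 0, 0, 0, -0.5], [0, 0, 0.2, 0, 0, 0, -0.5], [0, 0, 0, 0, 0, 0, -0.5], [0, 0, 0, 0, 0, 0, -0.5]]}}

```text
time: 3.65
tool_pos: [0.6222, -0.02, 0.0101]
tool_rot: [-0.0, 0.707, 0.707, -0.0]
contact_force: [-0.9, 0.7, 0.6]
gripper_width: 0.254
grasp_force: 0.0
```

Emit:
{"api": "move_arm", "payload": {"rows": [[0, 0, 0.3, 0, 0, 0, -0.5], [0, 0, 0.3, 0, 0, 0, -0.5], [0, 0, 0, 0, 0, 0, -0.5], [0, 0, 0, 0, 0, 0, -0.5]]}}

```text
time: 3.98
tool_pos: [0.6222, -0.0199, 0.0041]
tool_rot: [-0.0, 0.707, 0.707, -0.0]
contact_force: [-0.4, 0.2, 0.4]
gripper_width: 0.25
grasp_force: 0.0
```

```bash
python3 - <<'E'
from h import *
o=[]
for n in('side','scene'):
    f=grab(n);p=manip.state()['tool_pos']
    u,v=proj(f,[p])[0].astype(int);print(n,p.round(4),u,v,manip.state()['contact_force'])
    print([proj(f,[[p[0]+dx,p[1],z]])[0].round(0).tolist() for dx in(-.015,.015) for z in (.02,.01,.0)])
    print(f['img'][v-20:v+16,[u-5,u+6]].max(2).T.tolist())
E
```

```text
side [ 0.6224 -0.02    0.0043] 293 216 [-1.24863088  0.22127069  0.13110103]
[[288.0, 211.0], [288.0, 216.0], [288.0, 220.0], [300.0, 208.0], [299.0, 212.0], [299.0, 217.0]]
[[18, 18, 19, 17, 17, 20, 17, 20, 16, 16, 17, 15, 14, 4, 40, 73, 159, 171, 168, 168, 169, 170, 178, 141, 93, 91, 91, 104, 127, 93, 91, 93, 94, 94, 93, 93], [11, 16, 15, 16, 16, 17, 14, 13, 15, 15, 12, 1, 27, 157, 173, 168, 167, 167, 171, 181, 102, 89, 94, 95, 93, 94, 95, 90, 123, 123, 124, 92, 92, 94, 93, 90]]
scene [ 0.6225 -0.02    0.0045] 275 195 [-0.36443801 -0.014037    0.32248814]
[[280.0, 193.0], [280.0, 196.0], [280.0, 199.0], [272.0, 188.0], [272.0, 191.0], [272.0, 195.0]]
[[30, 55, 63, 61, 56, 59, 58, 55, 50, 48, 47, 45, 49, 45, 64, 112, 119, 120, 199, 217, 181, 206, 217, 216, 217, 218, 231, 235, 236, 235, 223, 216, 215, 215, 216, 217], [147, 78, 33, 31, 31, 31, 32, 33, 34, 34, 34, 32, 32, 32, 32, 32, 32, 77, 111, 118, 121, 120, 120, 121, 120, 120, 198, 215, 215, 216, 217, 216, 216, 216, 216, 216]]
```

Emit:
{"api": "move_arm", "payload": {"rows": [[0, 0, 0.4, 0, 0, 0, -0.5], [0, 0, 0.4, 0, 0, 0, -0.5], [0, 0, 0.3, 0, 0, 0, -0.5], [0, 0, 0, 0, 0, 0, -0.5], [0, 0, 0, 0, 0, 0, -0.5]]}}

```text
time: 4.5
tool_pos: [0.6221, -0.0199, -0.0071]
tool_rot: [-0.0, 0.707, 0.707, -0.0]
contact_force: [0.1, -0.1, 0.2]
gripper_width: 0.256
grasp_force: 0.0
```

```bash
python3 - <<'E'
from h import *
for n in('side','scene'):
    f=grab(n);p=manip.state()['tool_pos']
    u,v=proj(f,[p])[0].astype(int);print(n,p.round(4),u,v,manip.state()['contact_force'])
    print([proj(f,[[p[0]+dx,p[1],z]])[0].round(0).tolist() for dx in(-.015,.015) for z in (.02,.01,.0)])
    print(v-20,f['img'][v-20:v+6,[u-5,u+6]].max(2).T.tolist())
E
```

```text
side [ 0.6223 -0.02   -0.0068] 293 221 [-0.30296375  0.41693997  0.30456812]
[[288.0, 211.0], [288.0, 216.0], [288.0, 220.0], [300.0, 208.0], [299.0, 212.0], [299.0, 217.0]]
201 [[19, 21, 16, 14, 19, 15, 17, 12, 18, 18, 15, 14, 12, 12, 45, 50, 166, 103, 92, 93, 94, 92, 104, 127, 93, 91], [16, 15, 13, 14, 13, 13, 13, 11, 12, 14, 14, 4, 31, 166, 169, 102, 91, 94, 96, 93, 95, 95, 92, 114, 124, 126]]
scene [ 0.6225 -0.02   -0.0065] 275 199 [0.49405073 0.03510706 0.08235632]
[[280.0, 193.0], [280.0, 196.0], [280.0, 199.0], [272.0, 188.0], [272.0, 191.0], [272.0, 195.0]]
179 [[31, 72, 72, 61, 51, 48, 43, 46, 45, 47, 49, 46, 45, 43, 111, 119, 153, 163, 206, 217, 217, 217, 231, 236, 235, 234], [121, 40, 32, 29, 31, 34, 26, 29, 35, 34, 32, 33, 30, 33, 33, 33, 47, 90, 117, 120, 120, 120, 120, 197, 215, 216]]
```

Tips are at z≈0.008. I'll push the first offcut, with a check halfway.

Emit:
{"api": "move_arm", "payload": {"rows": [[1, 0, 0, 0, 0, 0, -0.5], [1, 0, 0, 0, 0, 0, -0.5], [1, 0, 0, 0, 0, 0, -0.5], [1, 0, 0, 0, 0, 0, -0.5], [1, 0, 0, 0, 0, 0, -0.5], [1, 0, 0, 0, 0, 0, -0.5], [1, 0, 0, 0, 0, 0, -0.5], [1, 0, 0, 0, 0, 0, -0.5], [1, 0, 0, 0, 0, 0, -0.5], [1, 0, 0, 0, 0, 0, -0.5], [0, 0, 0, 0, 0, 0, -0.5]]}}

```text
time: 5.52
tool_pos: [0.6223, 0.082, -0.0065]
tool_rot: [-0.0, 0.707, 0.708, 0.0]
contact_force: [0.2, -0.5, -0.2]
gripper_width: 0.253
grasp_force: 0.0
```

```bash
python3 - <<'E'
from h import *
o=[]
g=grab('wrist')['img'];f=grab('scene')['img']
cv2.imwrite('pics/h.png',np.hstack([cv2.resize(g,(400,300)),cv2.resize(f[150:300,130:330],(400,300))]))
E
```

```text
(no output)
```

View pics/h.png

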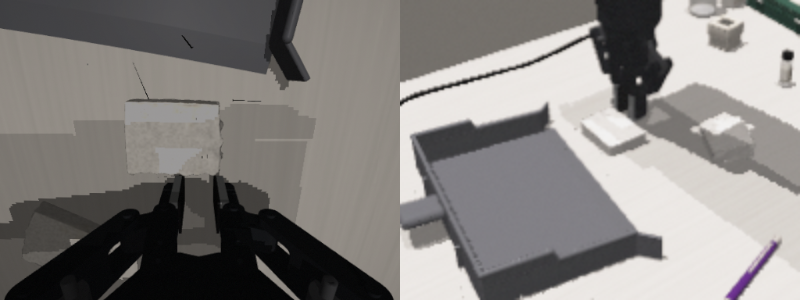

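The piece is squared to the fingers (cols 126–220 left panel) but sits about 16 mm to the left of the tool centre. I'll back off, re-centre, then push on while turning to the pan's angle.

Emit:
{"api": "move_arm", "payload": {"rows": [[-0.7, 0, 0, 0, 0, 0, -0.5], [0, -1.6, 0, 0, 0, 0, -0.5], [0, 0, 0, 0, 0, 0, -0.5], [1, 0, 0, 0, 0, 0, -0.5], [1, 0, 0, 0, 0, 1.2, -0.5], [1, 0, 0, 0, 0, 1.2, -0.5], [1, 0, 0, 0, 0, 1.2, -0.5], [1, 0, 0, 0, 0, 1.2, -0.5], [1, 0, 0, 0, 0, 1.2, -0.5], [1, 0, 0, 0, 0, 1.2, -0.5], [1, 0, 0, 0, 0, 1.2, -0.5], [1, 0, 0, 0, 0, 1.2, -0.5], [1, 0, 0, 0, 0, 0, -0.5], [1, 0, 0, 0, 0, 0, -0.5], [1, 0, 0, 0, 0, 0, -0.5], [0, 0, 0, 0, 0, 0, -0.5]]}}

```text
time: 6.95
tool_pos: [0.6179, 0.1942, -0.0062]
tool_rot: [-0.0, 0.763, 0.646, 0.001]
contact_force: [-0.8, -0.6, 0.6]
gripper_width: 0.25
grasp_force: 0.0
```

```bash
python3 - <<'E'
from h import *
g=grab('wrist')['img'];f=grab('scene')['img']
cv2.imwrite('pics/i.png',np.hstack([cv2.resize(g,(400,300)),cv2.resize(f[150:300,130:330],(400,300))]))
E
```

```text
(no output)
```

View pics/i.png

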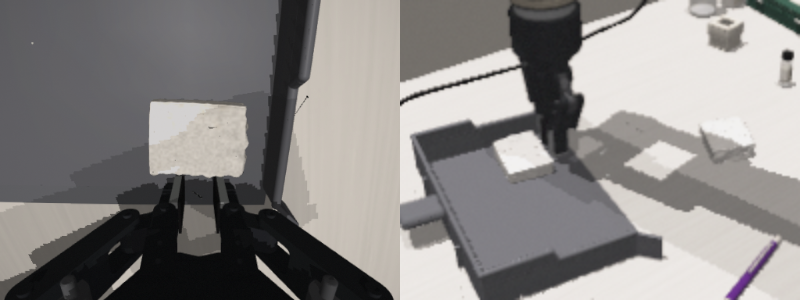

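The piece is aligned, inside the walls, and past the lip (rear edge at row 177, lip edge at row 206, left panel). I'll push 3 cm more, back off, raise, and go behind the second one.

Emit:
{"api": "move_arm", "payload": {"rows": [[1, 0, 0, 0, 0, 0, -0.5], [1, 0, 0, 0, 0, 0, -0.5], [1, 0, 0, 0, 0, 0, -0.5], [0, 0, 0, 0, 0, 0, -0.5], [-1, 0, 0, 0, 0, 0, -0.5], [0, 0, -3, 0, 0, 0, -0.5], [0, 0, -3.5, 0, 0, 0, -0.5], [0, 0, -3.5, 0, 0, 0, -0.5], [-2.9, -1, 0, 0, 0, 0, -0.5], [-2.9, -1, 0, 0, 0, 0, -0.5], [-2.9, -1, 0, 0, 0, 0, -0.5], [-2.9, -1, 0, 0, 0, 0, -0.5], [-2.9, -1, 0, 0, 0, 0, -0.5], [-2.9, -1, 0, 0, 0, 0, -0.5], [-2.9, -1, 0, 0, 0, 0, -0.5], [-2.9, -1, 0, 0, 0, 0, -0.5], [-2.9, -1.2, 0, 0, 0, 0, -0.5], [0, 0, 0, 0, 0, 5.5, -0.5], [0, 0, 0, 0, 0, 5.5, -0.5], [0, 0, 0, 0, 0, 5.5, -0.5]]}}

```text
time: 8.72
tool_pos: [0.4856, -0.0314, 0.0934]
tool_rot: [0.0, 0.85, 0.526, -0.0]
contact_force: [0.6, 0.8, 0.4]
gripper_width: 0.252
grasp_force: 0.0
```

```bash
python3 - <<'E'
from h import *
f=grab('wrist','j.png');s=manip.state();p=s['tool_pos'];print(p,s['joint_pos'])
c,d=ray(f,[(0,0)])
# bright-blob outlines
b=cv2.GaussianBlur(f['img'],(3,3),0);R=f['R']
print('tcp px at z0.008',proj(f,[[p[0],p[1],.008]]))
print('expected near corners',proj(f,[[*q,.015] for q in[(.498,.061),(.553,.034),(.531,-.01),(.473,.017)]]).round(0).tolist())
cv2.imwrite('pics/j2.png',f['img'])
E
```

```text
[ 0.48572626 -0.03107534  0.09342802] [-2.16719938e-01 -1.75798490e-01  2.04197594e+00 -3.67921237e-04
  1.27543600e+00  2.47990788e-01]
tcp px at z0.008 [[254.50428528 183.93089682]]
expected near corners [[218.0, 85.0], [293.0, 84.0], [290.0, 144.0], [217.0, 146.0]]
```

View pics/j2.png

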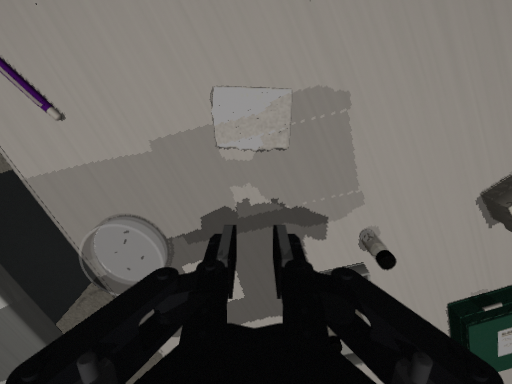

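The tool is square behind the second piece (piece at cols 212–291, rows 86–150, tool column 254). I'll descend and push.

Emit:
{"api": "move_arm", "payload": {"rows": [[0, 0, 3.5, 0, 0, 0, -0.5], [0, 0, 3.5, 0, 0, 0, -0.5], [0, 0, 2, 0, 0, 0, -0.5], [0, 0, 0.95, 0, 0, 0, -0.5], [0, 0, 0, 0, 0, 0, -0.5], [0, 0, 0, 0, 0, 0, -0.5], [1, 0, 0, 0, 0, 0, -0.5], [1, 0, 0, 0, 0, 0, -0.5], [1, 0, 0, 0, 0, -2, -0.5], [1, 0, 0, 0, 0, -2, -0.5], [1, 0, 0, 0, 0, -2, -0.5], [1, 0, 0, 0, 0, -2, -0.5], [1, 0, 0, 0, 0, -2, -0.5], [1, 0, 0, 0, 0, -2, -0.5], [1, 0, 0, 0, 0, -2, -0.5], [1, 0, 0, 0, 0, -2, -0.5], [1, 0, 0, 0, 0, -2, -0.5], [0, 0, 0, 0, 0, 0, -0.5]]}}

```text
time: 10.27
tool_pos: [0.5232, 0.0749, -0.006]
tool_rot: [-0.0, 0.754, 0.657, 0.0]
contact_force: [-0.2, 0.4, 0.3]
gripper_width: 0.25
grasp_force: 0.0
```

```bash
cat > blob.py <<'E'
from h import *
def blobs(n,box,zmin=.018,thr=100):
    f=grab(n);g=cv2.medianBlur(f['img'].max(2),3)
    x0,y0,x1,y1=box;e=cv2.Canny(g,40,100)
    m=(g>thr).astype(np.uint8);M=np.zeros_like(m);M[y0:y1,x0:x1]=m[y0:y1,x0:x1]
    for c in cv2.findContours(M,cv2.RETR_EXTERNAL,cv2.CHAIN_APPROX_NONE)[0]:
        if cv2.contourArea(c)<250: continue
        r=cv2.minAreaRect(c);w=onplane(f,cv2.boxPoints(r),zmin)[:,:2]
        print(n,[round(v) for v in (*r[0],*r[1],cv2.contourArea(c))],'world',w.mean(0).round(3),'corners',w.round(3).tolist())
E
python3 - <<'E'
from h import *
from blob import *
s=manip.state();print(s['tool_pos'],s['tool_rot'],s['contact_force'])
f=grab('wrist','k.png');g=cv2.medianBlur(f['img'].max(2),3)
print(g[40:240:8,150:350:8])
E
```

```text
[ 0.52324258  0.07489094 -0.00603679] [-2.52536278e-04  7.54133602e-01  6.56720940e-01  2.32870229e-04] [-0.17408243  0.36108874  0.34344725]
[[137 137 137 134 139 137 137 135 136 136 137 137 137 138 137 138 138 137
  138 136 137 138 136 134 135]
 [138 137 138 135 137 137 137 137 137 136 138 138 136 138 137 138 138 138
  138 137 137 139 136 135 136]
 [138 138 139 136 136 138 137 138 136 138 138 138 136 139 137 138 138 139
  139 137 138 138 136 135 136]
 [138 139 139 137 135 139 138 139 136 138 138 138 136 139 137 138 139 139
  139 137 138 139 136 137 135]
 [139 139 139 137 136 140 137 138 136 139 138 138 137 139 137 139 139 139
  138 137 138 139 136 137 137]
 [139 139 138 139 137 140 138 139 136 138 137 138 138 139 137 139 139 139
  138 138 139 139 136 138 136]
 [139 139 138 139 137 139 138 139 137 139 137 138 139 139 139 139 140 139
  138 139 139 140 136 138 136]
 [139 139 139 140 138 137 139 139 138 139 138 139 139 139 139 139 140 140
  137 139 139 140 137 138 137]
 [140 140 140 139 138 136 139 139 139 139 137 139 139 139 139 139 139 139
  138 140 139 140 137 139 136]
 [141 140 139
[... 967 characters left out ...]
38 137 137 140 139 140 141 135 135 136
  142 136 121 120 120 119 118]
 [119 118 120 119 119 139 140 141 145 145 145 145 145 141 138 137 133 138
  135 127 120 120 120 119 118]
 [119 119 119 120 119 139 138 145 145 145 145 145 141 141 144 141 139 140
  128 137 121 120 120 118 118]
 [120 119 118 121 120 128 141 145 145 145 145 137 140 142 139 139 134 136
  142 138 121 120 120 119 118]
 [120 120 118 121 119 113 140 145 145 145 137 135 137 139 139 136 138 136
  143 137 121 120 120 119 118]
 [121 120 119 119 119 120 120 121 118 121 116 116 117 138 111  97 113 120
  119 120 121 120 120 119 118]
 [121 120 120 119 120 119 103 121  62  49  45  63  63  62  63  63  43  49
  120 120 121 119 120 118 119]]
```

Still centred and square (cols 185–313 vs tool 254). Now to push it into the pan, angled slightly left.

Emit:
{"api": "move_arm", "payload": {"rows": [[1, 0, 0, 0, 0, -2.2, -0.5], [1, 0, 0, 0, 0, -2.2, -0.5], [1, 0, 0, 0, 0, -2.2, -0.5], [1, 0, 0, 0, 0, -2.2, -0.5], [1, 0, 0, 0, 0, -2.2, -0.5], [1, 0, 0, 0, 0, -2.2, -0.5], [1, 0, 0, 0, 0, 0, -0.5], [1, 0, 0, 0, 0, 0, -0.5], [1, 0, 0, 0, 0, 0, -0.5], [1, 0, 0, 0, 0, 0, -0.5], [1, 0, 0, 0, 0, 0, -0.5], [1, 0, 0, 0, 0, 2, -0.5], [1, 0, 0, 0, 0, 2, -0.5], [1, 0, 0, 0, 0, 2, -0.5], [1, 0, 0, 0, 0, 2, -0.5], [0, 0, 0, 0, 0, 0, -0.5]]}}

```text
time: 11.65
tool_pos: [0.5198, 0.2245, -0.0059]
tool_rot: [-0.0, 0.724, 0.689, 0.0]
contact_force: [-0.6, -0.5, 0.5]
gripper_width: 0.252
grasp_force: 0.0
```

```bash
python3 - <<'E'
from h import *
from blob import *
s=manip.state();print(s['tool_pos'],s['contact_force'])
f=grab('wrist','l.png');g=cv2.medianBlur(f['img'].max(2),3)
for y in range(100,236,8): print(y,''.join('#' if v>115 else '+' if v>85 else '.' for v in g[y,100:512:5]))
E
```

```text
[ 0.519811    0.22454262 -0.00587064] [-0.56900097 -0.46621122  0.47218743]
100 ..++++++++++++###########################################++++++++++++++++++++++++++
108 ..++++++++++++++########################################+++++++++++++++++++++++++++
116 ..+++++++++#+##+#######################################++++++.+###+++++++++++++++++
124 ..++++++++##+#####+####+##############################++++++..+############++++++++
132 ..+++++++++++##############################++++++++++++++++..+#####################
140 ..++++++++++++##############################+++++++++++++++..+#####################
148 ...++++++++++++++###########################++++++++++++++..+######################
156 ..+++++++++++++++##########################+++++++++++++++..#######################
164 ...++++++++++++++##########################++++++++++++++...#######################
172 ...++++++++++++++##########################+++++++++++++...########################
180 ...+++++++++++++++#########################+++++++++++++..+########################
188 ...+++++++++++++++#########################++++++++++++...#########################
196 ...+++++++++++++++#########################++++++++++++...#########################
204 ...+++++++++++++++########################+++++++++++++..#########################.
212 ...+++++++++++++++########################++++++++++++++++++++++#################..
220 ...++++++++++++++++#######################+++++++++++++++++++++++++++++##+######...
228 ...++++++++++++++++++++.......+.++....+++++++++++++++++++++++++++++++++++++++++....
```

```bash
python3 - <<'E'
from h import *
f=grab('wrist');g=cv2.medianBlur(f['img'].max(2),3)
print(f['img'][80:230:10,250].tolist());print(f['img'][112,100:400:25].tolist(),f['img'][170,100:512:25].tolist())
ex=np.array([.986,-.164]);ey=np.array([.164,.986])
def pan(u,z):
    w=onplane(f,u,z)[:,:2]-[.5475,.184];return np.c_[w@ex,w@ey-.018].round(3).tolist()
print('piece2 rear/front',pan([(190,224),(308,224),(185,135),(315,135)],.02))
print('piece1 left edge',pan([(405,125),(395,210),(500,125),(490,215)],.02))
for z in (0.002,.02,.04): print(z,pan([(250,100),(250,130)],z))
E
```

```text
[[125, 120, 122], [123, 120, 121], [122, 119, 119], [121, 118, 119], [120, 116, 117], [218, 224, 225], [224, 224, 225], [223, 224, 225], [202, 212, 219], [198, 208, 215], [205, 215, 221], [208, 218, 223], [204, 214, 220], [196, 207, 213], [203, 213, 219]]
[[35, 34, 34], [113, 108, 108], [115, 110, 112], [114, 112, 113], [119, 114, 115], [121, 119, 120], [121, 117, 118], [121, 117, 117], [120, 116, 116], [118, 114, 115], [117, 114, 115], [116, 112, 114]] [[35, 34, 35], [111, 108, 108], [111, 108, 108], [112, 108, 110], [223, 224, 225], [223, 224, 225], [198, 208, 215], [210, 219, 223], [201, 211, 217], [99, 95, 96], [99, 95, 97], [98, 95, 94], [221, 223, 224], [222, 222, 224], [221, 222, 223], [221, 221, 222], [218, 220, 221]]
piece2 rear/front [[-0.07, 0.027], [-0.007, 0.034], [-0.075, 0.074], [-0.012, 0.082]]
piece1 left edge [[0.03, 0.092], [0.038, 0.048], [0.078, 0.098], [0.092, 0.051]]
0.002 [[-0.045, 0.094], [-0.044, 0.078]]
0.02 [[-0.045, 0.094], [-0.044, 0.08]]
0.04 [[-0.045, 0.094], [-0.044, 0.083]]
```

Piece 2 is already past the lip, with a gap of about 40 mm to piece 1. I'll push 1.5 cm more, back off, rise and verify.

Emit:
{"api": "move_arm", "payload": {"rows": [[1, 0, 0, 0, 0, 1.5, -0.5], [0.6, 0, 0, 0, 0, 1.5, -0.5], [0, 0, 0, 0, 0, 0, -0.5], [-1, 0, 0, 0, 0, 0, -0.5], [-0.5, 0, -1, 0, 0, 0, -0.5], [0, 0, -3.5, 0, 0, 0, -0.5], [0, 0, -4, 0, 0, 0, -0.5], [0, 0, -4, 0, 0, 0, -0.5], [0, 2.5, -4, 0, 0, 0, -0.5], [-2, 2.5, -3, 0, 0, 0, -0.5], [0, 0, 0, 0, 0, 0, -0.5], [0, 0, 0, 0, 0, 0, -0.5], [0, 0, 0, 0, 0, 0, -0.5]]}}

```text
time: 12.83
tool_pos: [0.5622, 0.1992, 0.1824]
tool_rot: [-0.0, 0.743, 0.669, -0.001]
contact_force: [-0.7, -0.6, -0.5]
gripper_width: 0.249
grasp_force: 0.0
```

```bash
python3 - <<'E'
from h import *
ex=np.array([.986,-.164]);ey=np.array([.164,.986])
for n,h in(('wrist',.019),('scene',.019)):
    f=grab(n);g=f['img'].max(2)
    # pan interior polygon from geometry
    q=np.array([(-.115,.005),(.115,.005),(.115,.14),(-.115,.14)])
    W=np.array([.5475,.184])+q[:,:1]*ex+(q[:,1:]+.018)*ey
    M=np.zeros_like(g);cv2.fillPoly(M,[proj(f,np.c_[W,np.full(4,.012)]).astype(int)],1)
    m=((g>(150 if n=='wrist' else 170))&(M>0)).astype(np.uint8);m=cv2.morphologyEx(m,cv2.MORPH_OPEN,np.ones((3,3)))
    for c in cv2.findContours(m,cv2.RETR_EXTERNAL,cv2.CHAIN_APPROX_NONE)[0]:
        if cv2.contourArea(c)<60: continue
        c=cv2.boxPoints(cv2.minAreaRect(c));w=onplane(f,c,h)[:,:2]-[.5475,.184]
        print(n,c.round(0).tolist(),np.c_[w@ex,w@ey-.018].round(3).tolist())
f=grab('scene');
for nm,P in(('vial',[.567,-.13,.044]),('box',[.702,-.156,.036])):
    u=proj(f,[P])[0].round().astype(int);o=cv2.imread('pics/a.png');s=np.s_[u[1]-8:u[1]+14,u[0]-10:u[0]+10]
    print(nm,u,cv2.absdiff(o[s],f['img'][s]).mean())
print(manip.state()['tool_pos'],manip.state()['time'])
E
```

```text
wrist [[276.0, 124.0], [280.0, 79.0], [337.0, 85.0], [333.0, 129.0]] [[0.034, 0.049], [0.034, 0.097], [0.098, 0.096], [0.101, 0.047]]
wrist [[183.0, 78.0], [241.0, 78.0], [241.0, 124.0], [183.0, 124.0]] [[-0.073, 0.092], [-0.009, 0.096], [-0.007, 0.046], [-0.074, 0.042]]
scene [[179.0, 253.0], [202.0, 239.0], [214.0, 260.0], [191.0, 273.0]] [[-0.014, 0.098], [0.006, 0.041], [-0.068, 0.045], [-0.084, 0.098]]
scene [[163.0, 224.0], [187.0, 217.0], [192.0, 235.0], [168.0, 242.0]] [[0.1, 0.095], [0.101, 0.038], [0.03, 0.053], [0.031, 0.105]]
vial [322 178] 30.829545454545453
box [293 161] 0.8946969696969697
[0.56115173 0.19990596 0.18052346] 12.9833
```

Both pieces sit side by side about 42 mm or more past the lip, and the two views agree at 19 mm height, so they're flat. The vial patch changed, possibly from the arm's shadow, so I'll check the cap position.

```bash
python3 - <<'E'
from h import *
for n,o,X in(('scene','a.png',[.567,-.131,.046]),('side','b.png',[.567,-.131,.046])):
    f=grab(n);u=proj(f,[X])[0].astype(int)
    for im in(cv2.imread('pics/'+o),f['img']):
        m=(im.max(2)[u[1]-9:u[1]+8,u[0]-9:u[0]+9]<60);y,x=np.nonzero(m);print(n,m.sum(),x.mean()+u[0]-9,y.mean()+u[1]-9)
E
```

```text
scene 16 323.5 177.5
scene 16 323.5 177.5
side 60 307.46666666666664 229.11666666666667
side 57 307.3333333333333 229.12280701754386
```

The vial hasn't moved, so the job can be handed in.

```bash
python3 -c "
from plant import manip
print(manip.job_done())"
```

```text
the job is handed in; nothing more can be done
None
```

I swept both offcuts over the lip into the dustpan and handed the job in at about 13 s; the final camera check showed them flat, side by side and about 42 mm or more past the lip, with the vial and mesh box unmoved.

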